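# Snap the two polishing pens into their sprung charging clips

### The job

Put both cordless polishing pens away in the sloping charging rack: the orange pen over the orange strip and the blue pen over the blue strip, each with its nose pointing up the slope and its square grip midway between its two spring clips. Snap each pen in sideways at both ends until it lies fully home on the rubber pads and parallel to the sloping deck; the deck is cushioned and yields, so press firmly until both ends snap but do not ram the deck down to its stop, and leave the rest of the desk alone.

Things in the scene. Friction and masses are not known exactly. Their poses are not given: they have to be found in the camera images.
- pen_orange_center (a point): Centre of the pen with orange end caps (120 mm long, 0.1 kg), on its axis; it lies on a white pad 20 mm high, its axis 11 mm above the pad (31 mm above the desk). x: along the pen to the nose; z: up. Square grip housing (grasp here) 40 long, 22 wide, 22 high; white round necks, diameter 18, from 20 to 38 mm either way; end caps, diameter 20: tail to 60 mm, nose to 54 mm with a steel cone to 60 mm.
- pen_blue_center (a point): Centre of the pen with blue end caps; otherwise the same as the orange pen.
- pen_orange_nose (a point): Tip of the orange pen's nose, on its axis, 60 mm ahead of the centre. How the clips feel: a pen laid on the closed jaws lies about 14 mm too high; each clip takes 7 to 11 N square to the deck (14 to 22 N for both at once), then snaps. Pushing an end cap down while the other end is loose tips the pen out; once one end is in, a cap can be pushed with closed fingers.
- pen_blue_nose (a point): Tip of the blue pen's nose, on its axis, 60 mm ahead of the centre. Mind the tall drawer chest on the right: its corner stands about 0.1 m to the right of the rack, and a straight sweep of the arm from the right-hand side can strike it.
- home_orange (a point): Centre of the orange pen when fully home in the rack, over the orange strip. x: up the slope, along the pen; y: across, to the left; z: square to the deck, so tilted 30 degrees back toward the robot. Its two clips lie 30 mm down-slope and 30 mm up-slope of this point and take the pen's necks; between them 50 mm is free for the 40 mm grip. The deck surface is 35 mm below.
- home_blue (a point): The same for the blue pen, over the blue strip: the right-hand station, 62 mm from the orange one. Under each clip a black rubber pad carries the pen's neck, 9 mm below the axis.
- rack: Charging rack bolted to the desk, 84 x 110 mm, about 125 mm tall with its clips; its deck rises 30 degrees away from the robot. Four clips, each two steel jaws 10 mm long: flared lips 15 mm above the pen's home axis narrow to a 12.5 mm gap 7 mm above it. Each jaw is sprung (2400 N/m) and yields 3 mm. Origin: centre of its underside; x: horizontal, up-slope way; z: up.
- sand_block: Loose sanding block, 46 x 80 x 28 mm, a bystander behind the rack. Origin at the centre of its underside.
- jar_gold: Loose small jar with gold lid, 42 mm wide, 46 mm high, a bystander left of the white pad. Origin at the centre of its underside.
- tape_clear: Loose roll of clear tape, diameter 60, 19 mm high, a bystander on the mat. Origin at the centre of its underside.
- deck (a joint): How far the cushioned deck, with clips, pads and home points, has sunk square to itself (m): 0 at rest, stop at 0.024. It yields as a pen is pressed: from about 4 N, then 1200 N/m (16 mm at 23 N), and springs back. So a pen driven only to the resting home pose may not snap: press on until the snap or a firm push is felt, then let go. Sinking past 0.022 (30 N) counts as ramming.

How it is judged:
At the end, for the whole second after the job is handed in: Each pen rests released in the station of its own colour: centre within 7 mm of home along the slope, 3 mm across and 2.5 mm in height above the deck, axis within 2.5 degrees of the station's, nose up the slope, at rest (x of pen_orange_center in the frame of home_orange between -0.007 and 0.007 m and y of pen_orange_center in the frame of home_orange between -0.003 and 0.003 m and z of pen_orange_center in the frame of home_orange between -0.0025 and 0.0025 m and angle between the x axis of pen_orange_center and the x axis of home_orange, either way round below 0.044 rad and x of pen_orange_nose in the frame of home_orange above 0.04 m and linear speed of each of pen_orange, pen_blue below 0.01 m/s and x of pen_blue_center in the frame of home_blue between -0.007 and 0.007 m and y of pen_blue_center in the frame of home_blue between -0.003 and 0.003 m and z of pen_blue_center in the frame of home_blue between -0.0025 and 0.0025 m and angle between the x axis of pen_blue_center and the x axis of home_blue, either way round below 0.044 rad and x of pen_blue_nose in the frame of home_blue above 0.04 m); the robot touches nothing.
It fails at once if the cushioned deck is rammed down (sunk by more than 22 mm, about 30 N) (value of joint deck above 0.022 m).
It fails at once if the sanding block is moved by more than 3 cm (distance of sand_block from where it was at the start of the episode above 0.03 m).
It fails at once if the gold-lidded jar is moved by more than 3 cm (distance of jar_gold from where it was at the start of the episode above 0.03 m).
It fails at once if the clear tape roll is moved by more than 3 cm (distance of tape_clear from where it was at the start of the episode above 0.03 m).
It also fails if it takes over 72 s, if anything falls off the work surface, if the arm or the gripper's body presses on something with over 40 N, if the wrist force passes 120 N, or if a joint passes its speed limit or range.

### The arm

A 6-joint arm with a two-finger parallel gripper is mounted at the origin on a cart in front of the work surface, level with it; the furniture and walls round the work are solid. World frame = base frame: x ahead of the robot, y to its left, z up, the work surface at z = 0. Lengths are in m, angles in rad, forces in N, time in s.
With the tool pointing down it reaches from about 0.35 to 0.975 m from the base axis. Payload 4.9 kg.
Tool frame: the origin (TCP) lies on the mounting face of the last link; the fingertips stand 173 mm ahead of it and the grasp point (between the pads) lies 155 mm ahead of it; z points along the fingers, y is the line along which they close (so a half turn about z gives the same grasp; the last joint's range is limited). The gripper opens to 85 mm and grips with 20 to 120 N. Pads are 22 mm wide; open, the fingers measure 114 mm over their backs; the gripper's body (76 mm by 85 mm) begins 54 mm behind the grasp point. The pads swing forward as they close: fully open they stand 13 mm farther back than shut.
Start: joints at [-1.388, 0.053, 1.613, -0, 1.476, -0.119], TCP at [0.186, -0.597, 0.405] pointing down, gripper open.
Joint ranges: [-3.01, 3.01], [-1.01, 2.22], [0.06, 2.58], [-1.02, 4.17], [0.09, 2.62], [-3.14, 3.14]. Speed limits (rad/s): [2.57, 2.57, 3.14, 3.14, 3.14, 3.14].

### API

Orientations are given as a rotation vector (axis times angle).
In Python, from station import monitor, eyes, finish_job gives the robot as it stands. The module is installed in compiled form; this text tells all that it offers.
- The arm moves only by the tool step_arm, never from a script. Its argument "commands" is a list of rows, each a list of 3 entries, a list of its own where there are three numbers: the opening in per cent of the stroke, from 0 (shut) to 100 (fully open), then the shift along the tool's x, y, z in mm, then the turn about the tool's z in degrees. In form: [[hand, [x, y, z], yaw], ...]. A call has 1 to 12 rows; each row is the pose to reach, as a shift and turn from the pose commanded when the call began, along the tool's axes at that moment; what a row does not reach only later rows make up. A row lasts 1/8 s, in which the tool goes at most 62.5 mm and 10.7 degrees, less where a joint would pass 70% of its speed; a pose out of reach is approached as far as the arm can. A call with a gripper value outside its range is refused whole. The fingers move at their own pace and stop on an object; "squeeze" is the grip in N (left out, the last holds). Time passes only in rows, so rows that repeat a pose let the fingers close. It gives the time, the measured TCP pose, the force, the opening and the grip force at its end, in the units of the state.
- monitor.get_obs(): the state, without advancing time (a new reading comes with each control period).
- eyes.get_image(name): name is "scene" or "top" or "wrist"; returns the picture (480x640x3 uint8, red, green, blue); there is no depth.
- eyes.camera_info(name): a dict with "camera_matrix" (3x3 intrinsics, pixels), "k1" (the pictures are not rectified: a ray, as slopes to the right and down, at radius r is drawn at 1 + k1 r^2 times it, then the intrinsics apply), "extrinsics" (4x4, takes a point from camera to world coordinates). Camera axes: x right, y down, z forward; pixel columns grow to the right and rows downward; lengths in m; the calibration is good to about 2 mm. A picture is of the moment at which its call begins: read the wrist's pose just before it. camera_info takes no time and is no camera call; for the wrist camera it gives the pose at the moment of the call.
- finish_job(): hands the job in; it is judged then, once.
The state is a dict: "t": time; "q": joint angles; "dq": joint speeds; "effort": joint torques, N m; "tool_pos": TCP position; "tool_rot": TCP orientation; "contact_force": force on the tool from outside, world axes, zero at the start; "wrist_torque": the same for the moment, N m; "opening": finger opening in m; "grip_force": force on a finger pad.
Only numpy, scipy, OpenCV 4.12 (cv2) and the standard library are available. Lean on these libraries where they do the work, as an engineer would, in place of code of your own. Each camera call takes 0.05 s, during which the arm holds its last target. There are 200 camera calls.

## Working session

There is one attempt and no reset: what is moved stays moved. The work goes in short steps, Python scripts to look and compute and a tool call to move; the robot and the scene stay as the last step left them, time stands still between calls to the robot, and variables do not carry over. Pictures are saved under pics/ and viewed, at most 10 in all, crops included, and the job is handed in when it is done.

Besides the shell and the picture viewer there is one more tool, called by a JSON object that holds its "name" and its "arguments". step_arm: Moves the arm, as the interface text tells. Its arguments: {"type":"object","properties":{"commands":{"type":"array"},"squeeze":{"type":"number"}},"required":["commands"]}

```bash
mkdir -p pics; python3 - <<'E'
from station import monitor, eyes
import cv2,numpy as np
np.set_printoptions(precision=4,suppress=True)
print(monitor.get_obs())
for n in ("scene","top"):
    cv2.imwrite(f"pics/{n}0.png",eyes.get_image(n)[:,:,::-1])
for n in ("scene","top","wrist"): print(n,eyes.camera_info(n))
E
```

```text
{'t': 0.0, 'q': array([-1.388 ,  0.0534,  1.6143, -0.    ,  1.476 , -0.119 ]), 'dq': array([ 0.0007,  0.0002,  0.0013,  0.0008,  0.0013, -0.0009]), 'effort': array([ -0.0011, -39.3684, -37.0175,  -0.0002,   0.007 ,  -0.    ]), 'tool_pos': array([ 0.1857, -0.5965,  0.4034]), 'tool_rot': array([-3.1038, -0.472 ,  0.0001]), 'contact_force': array([ 0.8488,  0.7278, -0.9344]), 'wrist_torque': array([-0.0029, -0.0016, -0.0017]), 'grip_force': 0.0, 'opening': 0.08572836258596288}
scene {'camera_matrix': array([[445.8125,   0.    , 320.0689],
       [  0.    , 445.8125, 236.3285],
       [  0.    ,   0.    ,   1.    ]]), 'k1': -0.044823715243324576, 'extrinsics': array([[-0.8893, -0.217 ,  0.4024,  0.1889],
       [-0.4571,  0.4035, -0.7926,  0.6481],
       [ 0.0097, -0.8889, -0.458 ,  0.4956],
       [ 0.    ,  0.    ,  0.    ,  1.    ]])}
top {'camera_matrix': array([[488.5069,   0.    , 320.0173],
       [  0.    , 488.5069, 246.9425],
       [  0.    ,   0.    ,   1.    ]]), 'k1': -0.13801406923672996, 'extrinsics': array([[ 0.0129, -0.9972,  0.0737,  0.4778],
       [-0.9999, -0.0122,  0.0092, -0.0441],
       [-0.0083, -0.0738, -0.9972,  1.1012],
       [ 0.    ,  0.    ,  0.    ,  1.    ]])}
wrist {'camera_matrix': array([[368.7812,   0.    , 327.2088],
       [  0.    , 368.7812, 242.0706],
       [  0.    ,   0.    ,   1.    ]]), 'k1': -0.048960584016371725, 'extrinsics': array([[ 0.2974, -0.9201, -0.255 ,  0.2506],
       [-0.9547, -0.2867, -0.0792, -0.5751],
       [-0.0003,  0.267 , -0.9637,  0.3728],
       [ 0.    ,  0.    ,  0.    ,  1.    ]])}
```

View pics/scene0.png

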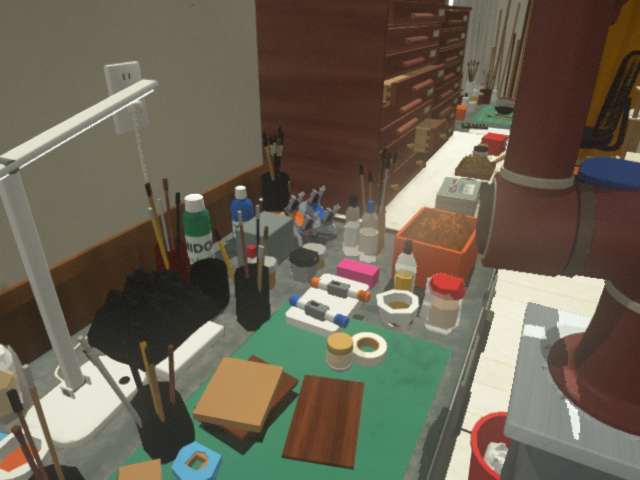

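View pics/top0.png

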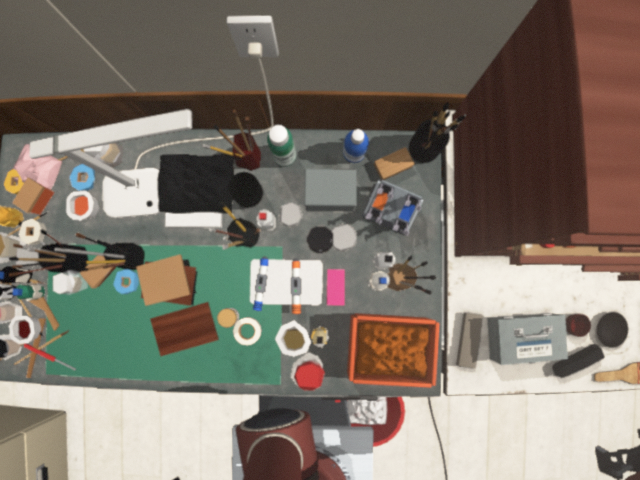

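```bash
python3 - <<'E'
import cv2,numpy as np
t=cv2.imread("pics/top0.png"); s=cv2.imread("pics/scene0.png")
r=lambda im,x,y,w,h:cv2.resize(im[y:y+h,x:x+w],(400,300),interpolation=cv2.INTER_CUBIC)
a=np.hstack([r(t,240,250,80,60),r(t,353,177,80,60)])
b=np.hstack([r(s,280,265,100,75),r(s,275,180,80,60)])
cv2.imwrite("pics/crop0.png",np.vstack([a,b]))
E
```

```text
(no output)
```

View pics/crop0.png

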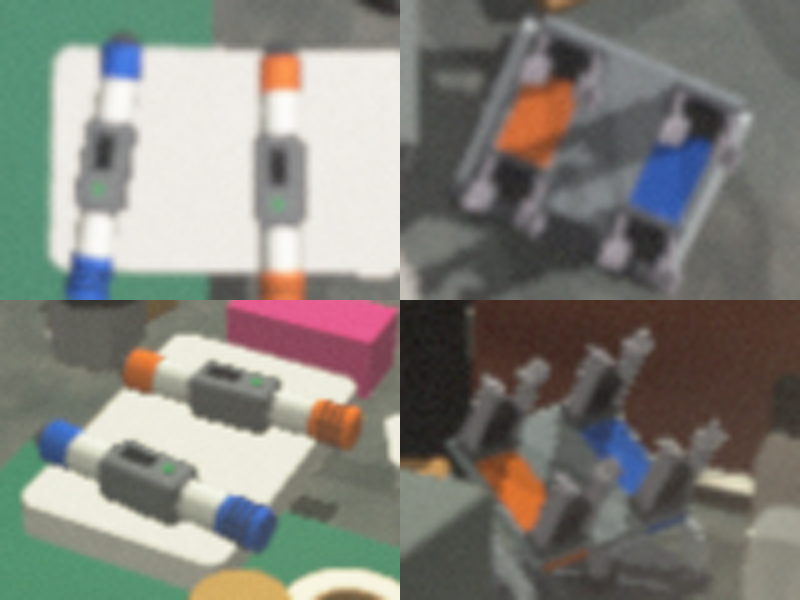

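```bash
cat > h.py <<'E'
import cv2,numpy as np
from scipy.spatial.transform import Rotation as R
from station import monitor,eyes
np.set_printoptions(precision=4,suppress=True)
def rays(ci,px):
    p=cv2.undistortPoints(np.array(px,float).reshape(-1,1,2),ci["camera_matrix"],np.array([ci["k1"],0,0,0,0.]))[:,0]
    T=ci["extrinsics"]; return T[:3,3],np.c_[p,np.ones(len(p))]@T[:3,:3].T
def plane(ci,px,z):
    o,d=rays(ci,px); return o+d*((z-o[2])/d[:,2])[:,None]
def meet(ci1,p1,ci2,p2):
    o1,d1=rays(ci1,[p1]);o2,d2=rays(ci2,[p2]);d1=d1[0];d2=d2[0]
    s=np.linalg.lstsq(np.c_[d1,-d2],o2-o1,rcond=None)[0]
    a=o1+s[0]*d1;b=o2+s[1]*d2; return (a+b)/2,np.linalg.norm(a-b)
def proj(ci,P):
    T=np.linalg.inv(ci["extrinsics"]); r,_=cv2.Rodrigues(T[:3,:3])
    return cv2.projectPoints(np.array(P,float).reshape(-1,1,3),r,T[:3,3],ci["camera_matrix"],np.array([ci["k1"],0,0,0,0.]))[0][:,0]
def blobs(im,col,amin=15):
    h=cv2.cvtColor(im,cv2.COLOR_RGB2HSV)
    lo,hi=((5,150,110),(16,255,255)) if col=="orange" else ((105,150,80),(125,255,255))
    m=cv2.inRange(h,lo,hi); n,l,s,c=cv2.connectedComponentsWithStats(m)
    return [(c[i].round(1),s[i][4],s[i][:4],(l==i).astype(np.uint8)) for i in range(1,n) if s[i][4]>=amin]
def shot(n,f=None):
    ci=eyes.camera_info(n); im=eyes.get_image(n)
    if f: cv2.imwrite("pics/"+f,im[:,:,::-1])
    return ci,im
def tool(P,z=None):
    "shift in tool axes (mm) from the present TCP to world point P"
    o=monitor.get_obs(); return R.from_rotvec(o["tool_rot"]).inv().apply(np.array(P)-o["tool_pos"])*1000
E
python3 - <<'E'
from h import *
for n,z in(("top",.031),):
    ci=eyes.camera_info(n); im=cv2.imread(f"pics/{n}0.png")[:,:,::-1]
    for c in("orange","blue"):
        for b in blobs(im,c):
            if 240<b[0][0]<440: print(c,b[0],b[1],plane(ci,[b[0]],z)[0],plane(ci,[b[0]],.07)[0])
print(tool([.40,0.04,.40]),tool([.45,-.15,.45]))
E
```

```text
orange [380.3 200.6] 144 [ 0.6616 -0.1665  0.031 ] [ 0.6549 -0.162   0.07  ]
orange [295.5 263.8] 32 [0.5192 0.0191 0.031 ] [0.5176 0.0168 0.07  ]
orange [296.  308.9] 58 [0.4206 0.0165 0.031 ] [0.4227 0.0143 0.07  ]
orange [394.6 349. ] 4295 [ 0.3357 -0.1997  0.031 ] [ 0.3409 -0.194   0.07  ]
orange [365.3 359.2] 82 [ 0.3131 -0.1359  0.031 ] [ 0.3191 -0.1325  0.07  ]
orange [362.2 371.3] 19 [ 0.2866 -0.1295  0.031 ] [ 0.2936 -0.1264  0.07  ]
blue [358.2 145.1] 157 [ 0.7872 -0.1169  0.031 ] [ 0.7759 -0.1143  0.07  ]
blue [406.7 212.2] 131 [ 0.6364 -0.2253  0.031 ] [ 0.6307 -0.2187  0.07  ]
blue [263.6 261.5] 32 [0.5233 0.0894 0.031 ] [0.5216 0.0846 0.07  ]
blue [257.2 306. ] 47 [0.4256 0.1017 0.031 ] [0.4275 0.0964 0.07  ]
[ 393.7829 -544.0282    4.6894] [ 385.0593 -347.8472  -45.6784]
```

{"name": "step_arm", "arguments": {"commands": [[100,[0,0,-30],0],[60,[60,-50,-40],4],[60,[90,-100,-40],8],[60,[130,-160,-40],12],[60,[170,-210,-40],16],[60,[200,-260,-40],16],[60,[230,-310,-40],16],[60,[270,-360,-40],16],[60,[300,-410,-40],16],[60,[330,-460,-40],16],[60,[370,-510,-30],16],[60,[390,-544,-20],16]]}}

```text
t: 1.6
tool_pos: [0.3965, 0.041, 0.4246]
tool_rot: [3.141, 0.038, 0.002]
contact_force: [0.0, -0.8, -0.4]
opening: 0.0509
grip_force: 0.0
```

{"name": "step_arm", "arguments": {"commands": [[60,[0,0,0],0],[60,[0,0,0],0]]}}

```text
t: 1.85
tool_pos: [0.3963, 0.0385, 0.4244]
tool_rot: [3.141, 0.036, -0.001]
contact_force: [-0.6, -0.2, -0.0]
opening: 0.0515
grip_force: 0.0
```

```bash
python3 - <<'E'
from h import *
ci,im=shot("wrist","w1.png")
print(ci["extrinsics"])
for c in("orange","blue"):
    for b in blobs(im,c,60): print(c,b[0],b[1],b[2],plane(ci,[b[0]],.031)[0])
E
```

```text
[[ 0.0232 -0.9633 -0.2674  0.4642]
 [-0.9997 -0.0219 -0.0082  0.0414]
 [ 0.0021  0.2675 -0.9636  0.3936]
 [ 0.      0.      0.      1.    ]]
orange [351.5  79.6] 335 [342  70  21  19] [0.5188 0.0196 0.031 ]
orange [103.5 104.6] 878 [86 84 29 52] [0.4938 0.253  0.031 ]
orange [ 94.  165.3] 773 [ 55 137  60  41] [0.4368 0.2697 0.031 ]
orange [138.2 177.4] 149 [117 170  41  16] [0.4256 0.2262 0.031 ]
orange [351.2 185.2] 307 [341 175  21  22] [0.422  0.0162 0.031 ]
orange [106.8 200.6] 1687 [ 45 177 120  46] [0.4019 0.2611 0.031 ]
orange [ 79.1 194.6] 152 [ 48 185  62  21] [0.4076 0.2893 0.031 ]
orange [549.8 277.4] 24536 [452 195 188 170] [ 0.3298 -0.2008  0.031 ]
orange [108.7 223.9] 771 [ 55 202 118  42] [0.3778 0.2624 0.031 ]
orange [131.5 254.7] 1436 [ 71 232 116  46] [0.3453 0.2423 0.031 ]
blue [276.7  72.2] 357 [266  63  22  21] [0.5236 0.0882 0.031 ]
blue [618.  118.1] 421 [591 110  43  19] [ 0.4947 -0.2406  0.031 ]
blue [265.5 170.3] 102 [256 166  19   9] [0.4346 0.0999 0.031 ]
blue [263.9 185.7] 79 [255 183  19   7] [0.4196 0.1017 0.031 ]
```

View pics/w1.png

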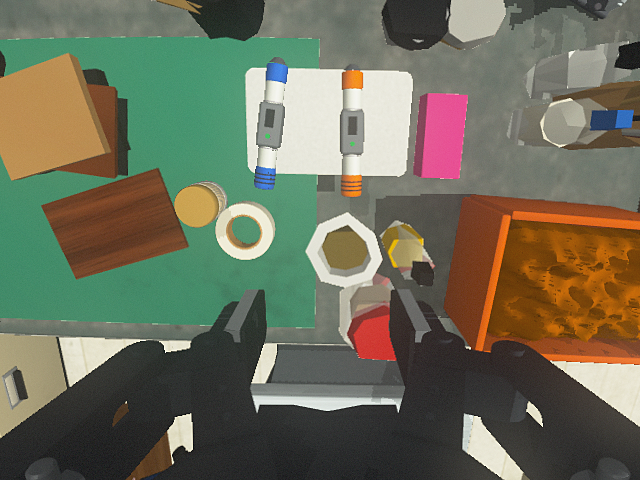

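{"name": "step_arm", "arguments": {"commands": [[60,[40,12,30],0],[60,[74,22.5,80],-0.5],[60,[74,22.5,130],-0.5],[60,[74,22.5,170],-0.5],[60,[74,22.5,200],-0.5],[60,[74,22.5,218],-0.5],[60,[74,22.5,229],-0.5],[60,[74,22.5,229],-0.5],[60,[74,22.5,229],-0.5]]}}

```text
t: 3.02
tool_pos: [0.4715, 0.0173, 0.1968]
tool_rot: [3.141, 0.048, 0.003]
contact_force: [-0.5, 0.5, 1.0]
opening: 0.0516
grip_force: 0.0
```

```bash
python3 - <<'E'
from h import *
o=monitor.get_obs();print(o["tool_pos"],o["contact_force"])
print(tool([.4715,.018,.195]), tool([.4715,.018,.195])[:2])
ci,im=shot("wrist","w2.png")
for b in blobs(im,"orange",60): print(b[0],b[1],b[2],plane(ci,[b[0]],.031)[0])
E
```

```text
[0.4715 0.0173 0.1968] [-0.4911  0.5086  1.0425]
[-0.0011 -0.7107  1.8318] [-0.0011 -0.7107]
[327.8 203.9] 2135 [301 182  53  46] [0.517  0.0195 0.031 ]
[627.8 409.3] 426 [606 401  34  25] [ 0.4269 -0.1213  0.031 ]
```

{"name": "step_arm", "arguments": {"commands": [[0,[0,-0.7,1],0],[0,[0,-0.7,1],0],[0,[0,-0.7,1],0],[0,[0,-0.7,1],0],[0,[0,-0.7,-40],0],[0,[0,-0.7,-100],0],[0,[0,0,-160],0],[0,[0,0,-205],0]], "squeeze": 20}}

```text
t: 4.08
tool_pos: [0.4707, 0.0178, 0.403]
tool_rot: [3.141, 0.049, 0.003]
contact_force: [0.2, 0.1, -0.9]
opening: 0.021
grip_force: 20.0
```

{"name": "step_arm", "arguments": {"commands": [[0,[30,30,0],7],[0,[60,70,0],14],[0,[80,110,0],20],[0,[100,150,0],26],[0,[110,180,0],26],[0,[110,180,0],26],[0,[110,180,0],26]]}}

```text
t: 4.95
tool_pos: [0.5862, -0.1582, 0.3998]
tool_rot: [-3.071, 0.658, 0.003]
contact_force: [0.5, -1.0, -1.7]
opening: 0.0217
grip_force: 20.0
```

```bash
python3 - <<'E'
from h import *
o=monitor.get_obs();print(o["tool_pos"],o["opening"])
for n in("wrist","top","scene"):
    ci,im=shot(n,n+"3.png")
    for c in("orange","blue"):
        for b in blobs(im,c,60):
            if b[1]<9000:print(n,c,b[0],b[1],b[2],cv2.minAreaRect(cv2.findNonZero(b[3])))
E
```

```text
[ 0.5862 -0.1582  0.3998] 0.021683737818182718
wrist orange [297.  142.7] 922 [282 122  32  39] ((297.9339599609375, 140.4811248779297), (38.31163024902344, 30.232309341430664), 87.51044464111328)
wrist orange [324.8 203. ] 1909 [300 180  55  47] ((327.0, 203.0), (46.0, 54.0), 90.0)
wrist orange [517.7 345.1] 786 [484 317  66  61] ((518.7500610351562, 346.2500305175781), (86.26702880859375, 12.020813941955566), 45.0)
wrist orange [493.4 344.5] 524 [470 323  59  50] ((497.60064697265625, 350.01593017578125), (74.49776458740234, 11.078575134277344), 42.709388732910156)
wrist orange [429.6 341.2] 100 [418 336  21  10] ((429.1499938964844, 342.45001220703125), (7.905694484710693, 20.87103271484375), 71.56505584716797)
wrist orange [357.2 390.5] 463 [345 365  23  43] ((358.6185302734375, 387.19390869140625), (21.183927536010742, 43.15351867675781), 8.365885734558105)
wrist orange [481.2 401. ] 248 [472 389  21  27] ((482.48138427734375, 402.024169921875), (30.912336349487305, 11.52353286743164), 37.5685920715332)
wrist orange [ 31.  421.6] 130 [ 20 417  22  12] ((31.029407501220703, 422.6
[... 3027 characters left out ...]
 ((304.83697509765625, 416.69140625), (10.139032363891602, 82.0591049194336), 14.858612060546875)
scene orange [352.2 421.3] 588 [344 383  18  83] ((351.87176513671875, 423.9832458496094), (11.468073844909668, 82.60462188720703), 7.4314093589782715)
scene orange [279.4 394.1] 100 [271 385  17  22] ((278.280029296875, 394.96002197265625), (6.800000190734863, 26.400001525878906), 36.86989974975586)
scene orange [ 13.3 459.8] 364 [  0 447  27  24] ((11.702442169189453, 460.1920471191406), (15.70588207244873, 27.058822631835938), 61.927513122558594)
scene blue [240.3 204.6] 167 [231 199  22  17] ((240.9412078857422, 205.76473999023438), (14.55213737487793, 20.372989654541016), 75.96376037597656)
```

View pics/wrist3.png

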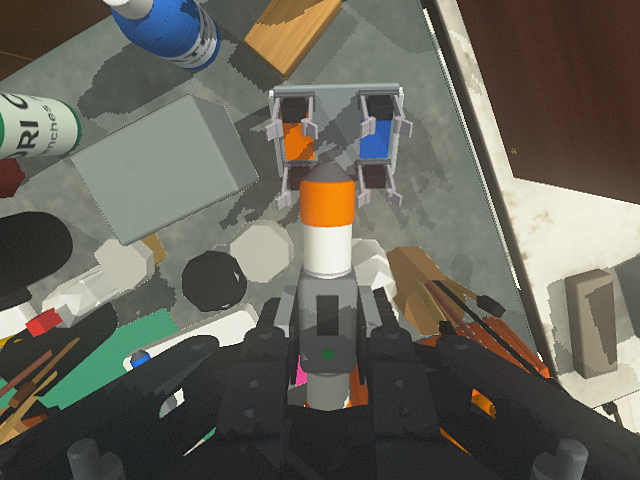

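{"name": "step_arm", "arguments": {"commands": [[0,[-10,-40,0],0],[0,[-20,-70,0],0],[0,[-30,-100,0],0],[0,[-30,-100,0],0],[0,[-30,-100,0],0]]}}

```text
t: 5.72
tool_pos: [0.5999, -0.055, 0.4009]
tool_rot: [3.072, -0.657, 0.0]
contact_force: [-0.2, -0.4, -1.6]
opening: 0.0217
grip_force: 20.1
```

```bash
python3 - <<'E'
from h import *
import pickle
ci,im=shot("wrist","w4.png")
pickle.dump(ci,open("ci4","wb"))
o=monitor.get_obs();print(o["tool_pos"],o["tool_rot"])
for c in("orange","blue"):
    for b in blobs(im,c,200):
        if b[1]<9000 and b[0][1]<230:print(c,b[0],b[1],b[2])
a=cv2.imread("pics/wrist3.png")[75:205,255:425]; 
b=im[:,:,::-1][60:190,375:545]
cv2.imwrite("pics/pair.png",np.vstack([cv2.resize(a,(392,300),interpolation=cv2.INTER_CUBIC),cv2.resize(b,(392,300),interpolation=cv2.INTER_CUBIC)]))
cv2.imwrite("pics/pair.png",np.hstack([cv2.resize(a,(400,306),interpolation=cv2.INTER_CUBIC),cv2.resize(b,(400,306),interpolation=cv2.INTER_CUBIC)]))
E
```

```text
[ 0.6    -0.0555  0.4008] [ 3.0713 -0.6588  0.0003]
orange [421.7 104. ] 1133 [405  73  37  52]
orange [317.3 203.5] 1074 [300 180  55  47]
blue [497.1 101.3] 1178 [479  72  37  52]
```

View pics/pair.png

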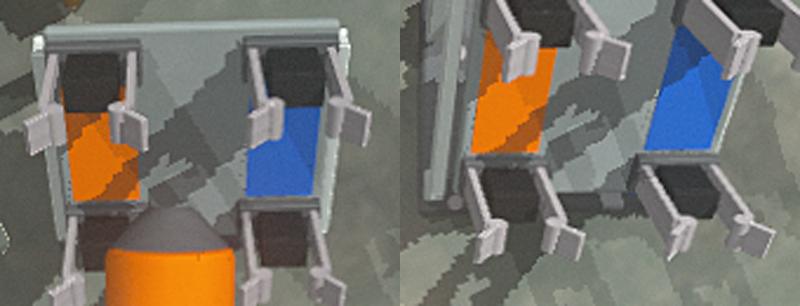

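```bash
python3 - <<'E'
from h import *
import pickle
c4=pickle.load(open("ci4","rb"))
T=c4["extrinsics"]
# pose of wrist camera at wrist3: same tool->camera transform
def tm(p,r):
    M=np.eye(4);M[:3,:3]=R.from_rotvec(r).as_matrix();M[:3,3]=p;return M
o=monitor.get_obs(); X=np.linalg.inv(tm(o["tool_pos"],o["tool_rot"]))@T
c3=dict(c4); c3["extrinsics"]=tm([.5862,-.1582,.3998],[-3.071,.658,.003])@X
k=400/170
L=lambda p:(255+p[0]/k,75+p[1]/k); Q=lambda p:(375+p[0]/k,60+p[1]/k)
for n,a,b in[("oL",(72,203),(70,152)),("oR",(140,199),(143,153)),("bL",(244,196),(245,151)),("bR",(314,194),(312,155)),
 ("lip oUR",(147,152),(225,78)),("lip bUR",(369,143),(353,73)),("lip oUL",(33,155),(110,82))]:
    print(n,*meet(c3,L(a),c4,Q(b)))
zh=.0945
for zh in(.088,.0945,.10):
  for st,U,D in(("o",(169,79),(132,256)),("b",None,(322,249))):
    d=plane(c4,[Q(D)],zh+.013-.0175)[0]
    if U:
        u=plane(c4,[Q(U)],zh+.013+.0125)[0]; v=u-d; print(zh,st,u,d,np.linalg.norm(v[:2]),np.degrees(np.arctan2(v[1],v[0])),(u+d)/2)
    else: print(zh,st,d)
for U,n in (((90,153),"o"),((311,144),"b")): print("L up",n,plane(c3,[L(U)],.12)[0])
E
```

```text
oL [ 0.647  -0.1454  0.0539] 0.001140229314335068
oR [ 0.6375 -0.1681  0.0569] 0.0007298981384242106
bL [ 0.6234 -0.2021  0.0548] 0.0005316340178861183
bR [ 0.6128 -0.2254  0.0514] 0.0020819089259373046
lip oUR [ 0.6512 -0.1785  0.1191] 0.0008403652326822155
lip bUR [ 0.6267 -0.252   0.0425] 0.009982317170007192
lip oUL [ 0.6632 -0.1491  0.1188] 0.0001503423938587165
0.088 o [ 0.6574 -0.1661  0.1135] [ 0.6102 -0.1463  0.0835] 0.05118996005378571 -22.760725920537055 [ 0.6338 -0.1562  0.0985]
0.088 b [ 0.587  -0.2049  0.0835]
0.0945 o [ 0.6576 -0.1639  0.12  ] [ 0.6114 -0.1448  0.09  ] 0.049953375684509894 -22.517621726710253 [ 0.6345 -0.1544  0.105 ]
0.0945 b [ 0.5887 -0.2021  0.09  ]
0.1 o [ 0.6577 -0.1621  0.1255] [ 0.6124 -0.1435  0.0955] 0.04890777025715388 -22.302319545313313 [ 0.635  -0.1528  0.1105]
0.1 b [ 0.5901 -0.1998  0.0955]
L up o [ 0.657  -0.1639  0.12  ]
L up b [ 0.6343 -0.2209  0.12  ]
```

{"name": "step_arm", "arguments": {"commands": [[0,[25,25,0],-1.7],[0,[50,50,0],-1.7],[0,[77,76,20],-1.7],[0,[77,76,60],-1.7],[0,[77,76,90],-1.7],[0,[77,76,97],-1.7],[0,[77,76,97],-1.7]]}}

```text
t: 6.65
tool_pos: [0.6392, -0.1566, 0.304]
tool_rot: [3.081, -0.614, 0.0]
contact_force: [0.8, 0.0, -0.7]
opening: 0.0219
grip_force: 20.1
```

```bash
cat >> h.py <<'E'
Y=np.radians(-22.5); EX=np.array([np.cos(Y),np.sin(Y),0]); EY=np.array([-np.sin(Y),np.cos(Y),0])
HO=np.array([.6454,-.1589,.0945]); HB=HO-.062*EY
def rel(H):
    o=monitor.get_obs(); p=o["tool_pos"]-[0,0,.1647]-H; r=o["tool_rot"]; R0=R.from_rotvec(r).as_matrix()
    print("u,v,w mm",np.array([p@EX,p@EY,p[2]])*1000,"yaw",np.degrees(np.arctan2(R0[1,0],R0[0,0])),"F",o["contact_force"],"tq",o["wrist_torque"],"grip",o["grip_force"],o["opening"])
E
python3 - <<'E'
from h import *
rel(HO)
ci,im=shot("scene","s5.png"); shot("top","t5.png"); ci,w=shot("wrist","w5.png")
t=cv2.imread("pics/t5.png")
a=cv2.resize(im[:,:,::-1][130:250,240:400],(400,300),interpolation=cv2.INTER_CUBIC)
b=cv2.resize(w[:,:,::-1],(400,300))
cv2.imwrite("pics/m5.png",np.hstack([a,b]))
E
```

```text
u,v,w mm [-6.594  -0.2697 44.7973] yaw -22.54756593721789 F [ 0.8363  0.0462 -0.6554] tq [ 0.0167 -0.0265 -0.0401] grip 20.129860639572144 0.02187281262684313
```

View pics/m5.png

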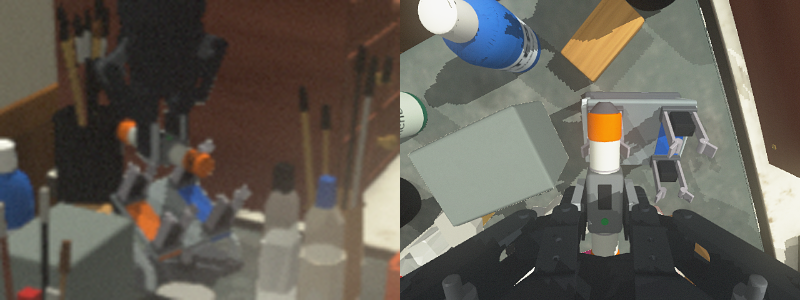

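{"name": "step_arm", "arguments": {"commands": [[0,[0,0,5],0],[0,[0,0,9],0],[0,[0,0,12],0],[0,[0,0,15],0]]}}

```text
t: 7.3
tool_pos: [0.6392, -0.156, 0.2883]
tool_rot: [-3.081, 0.613, 0.0]
contact_force: [-0.1, 0.4, -1.7]
opening: 0.0217
grip_force: 20.2
```

{"name": "step_arm", "arguments": {"commands": [[0,[0,0,2],0],[0,[0,0,4],0],[0,[0,0,4],0]]}}

```text
t: 7.68
tool_pos: [0.6392, -0.1563, 0.2847]
tool_rot: [3.081, -0.613, 0.0]
contact_force: [0.5, -0.7, -1.3]
opening: 0.0217
grip_force: 20.2
```

```bash
python3 - <<'E'
from h import *
rel(HO)
E
```

```text
u,v,w mm [-6.7096  0.0605 25.5222] yaw -22.51695241331371 F [ 0.4796 -0.7328 -1.2626] tq [-0.1593 -0.0285 -0.012 ] grip 20.20925223827362 0.021710487912399525
```

{"name": "step_arm", "arguments": {"commands": [[0,[0,0,2],0],[0,[0,0,4],0],[0,[0,0,4],0]]}}

```text
t: 8.05
tool_pos: [0.6396, -0.1564, 0.2817]
tool_rot: [3.081, -0.613, 0.003]
contact_force: [-1.6, -0.7, 4.2]
opening: 0.0222
grip_force: 20.8
```

{"name": "step_arm", "arguments": {"commands": [[0,[0,0,2],0],[0,[0,0,4],0],[0,[0,0,4],0]]}}

```text
t: 8.43
tool_pos: [0.6395, -0.1563, 0.2775]
tool_rot: [3.081, -0.613, 0.002]
contact_force: [-1.2, -1.1, 5.8]
opening: 0.0217
grip_force: 21.0
```

```bash
python3 - <<'E'
from h import *
rel(HO)
ci,w=shot("wrist","w6.png")
for b in blobs(w,"orange",150):
    if b[1]<9000:print(b[0],b[1],b[2])
s=shot("scene")[1];t=shot("top")[1]
f=lambda im,x,y,w,h:cv2.resize(im[y:y+h,x:x+w,::-1],(400,300),interpolation=cv2.INTER_CUBIC)
cv2.imwrite("pics/m6.png",np.hstack([f(s,260,160,100,75),f(w,160,60,400,300)]))
E
```

```text
u,v,w mm [-6.4929  0.1354 18.2949] yaw -22.511792066831124 F [-1.2419 -1.1432  5.7552] tq [-0.2559  0.0871 -0.0762] grip 20.99232405424118 0.021704006427786932
[308.4 202.9] 699 [300 180  24  47]
```

View pics/m6.png

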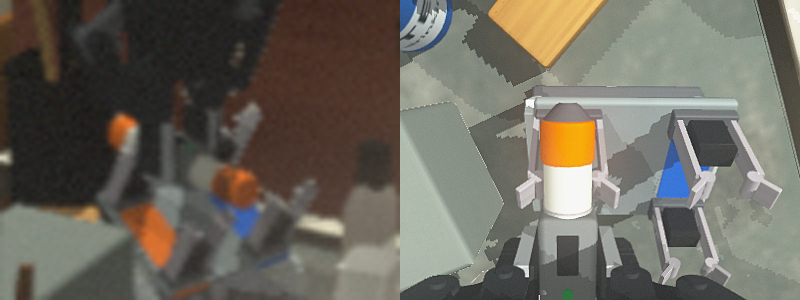

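{"name": "step_arm", "arguments": {"commands": [[0,[0,0,2],0],[0,[0,0,4],0],[0,[0,0,4],0]]}}

```text
t: 8.95
tool_pos: [0.6391, -0.1561, 0.2725]
tool_rot: [3.081, -0.613, -0.001]
contact_force: [-2.1, -0.5, 3.6]
opening: 0.0217
grip_force: 20.8
```

{"name": "step_arm", "arguments": {"commands": [[0,[0,0,2],0],[0,[0,0,4],0],[0,[0,0,4],0]]}}

```text
t: 9.32
tool_pos: [0.6394, -0.1562, 0.2692]
tool_rot: [3.081, -0.613, 0.001]
contact_force: [-2.3, -0.7, 6.7]
opening: 0.0215
grip_force: 21.2
```

```bash
python3 - <<'E'
from h import *
rel(HO)
ci,w=shot("wrist","w7.png")
h=cv2.cvtColor(w,cv2.COLOR_RGB2HSV)
for b in blobs(w,"orange",100):
    if b[1]<9000:print(b[0],b[1],b[2])
E
```

```text
u,v,w mm [-6.5818  0.2168  9.9922] yaw -22.506332518333213 F [-2.3294 -0.7094  6.6894] tq [-0.273   0.2349 -0.0348] grip 21.17548406124115 0.02149710531864246
[308.5 203.7] 710 [300 181  23  47]
```

{"name": "step_arm", "arguments": {"commands": [[0,[0,0,-2],0],[0,[2,0,-3],0],[0,[4,0,-3],0],[0,[4,0,-3],0]]}}

```text
t: 9.88
tool_pos: [0.6418, -0.1571, 0.2699]
tool_rot: [-3.08, 0.613, 0.01]
contact_force: [-7.0, 0.2, 2.3]
opening: 0.0221
grip_force: 20.8
```

{"name": "step_arm", "arguments": {"commands": [[45,[0,0,0],0],[45,[0,0,0],0],[45,[0,0,0],0],[45,[0,0,-10],0],[45,[0,0,-30],0],[45,[0,0,-60],0],[45,[0,0,-80],0],[45,[0,0,-80],0]]}}

```text
t: 10.88
tool_pos: [0.6436, -0.1578, 0.3554]
tool_rot: [3.08, -0.613, 0.009]
contact_force: [-0.3, -0.1, 1.0]
opening: 0.0384
grip_force: 0.0
```

```bash
python3 - <<'E'
from h import *
rel(HO)
ci,w=shot("wrist","w8.png")
for b in blobs(w,"orange",100):
    if b[1]<9000:print(b[0],b[1],b[2])
s=shot("scene","s8.png")[1]
f=lambda im,x,y,w,h:cv2.resize(im[y:y+h,x:x+w,::-1],(400,300),interpolation=cv2.INTER_CUBIC)
cv2.imwrite("pics/m8.png",np.hstack([f(s,260,160,100,75),f(w,160,60,400,300)]))
E
```

```text
u,v,w mm [-2.1199  0.291  96.2007] yaw -22.507085079802714 F [-0.3119 -0.1315  1.0286] tq [-0.0482  0.0086  0.0118] grip 0.0 0.03839152247901678
[328. 195.] 799 [312 177  35  33]
[328.1 314.7] 376 [315 299  27  29]
[473.1 448. ] 687 [453 431  42  42]
```

View pics/m8.png

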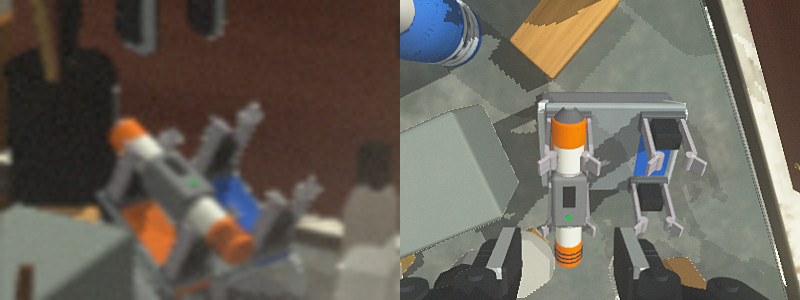

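```bash
cat >> h.py <<'E'
from scipy.optimize import least_squares
def fit(ci,pn,pt,H,free_n=False):
    "centre slope offset s, tilt (and height n) from cap centroids; upper clip assumed at axis if not free"
    EN=np.array([-.5*EX[0],-.5*EX[1],.866]); ES=np.array([.866*EX[0],.866*EX[1],.5])
    def caps(x):
        s,v,a=x; d=np.cos(a)*ES+np.sin(a)*EN; nn=-np.sin(a)*ES+np.cos(a)*EN
        c=H+ES*s+v*EY+EN*((s-.03)*np.tan(a))
        return proj(ci,[c+.046*d+.004*nn,c-.049*d+.004*nn])
    r=least_squares(lambda x:(caps(x)-np.array([pn,pt])).ravel(),[0,0,0.],x_scale=.01)
    print("s,v mm",r.x[:2]*1000,"tilt above deck deg",np.degrees(r.x[2]),"n mm",(r.x[0]-.03)*np.tan(r.x[2])*1000,"res",r.fun)
E
python3 - <<'E'
from h import *
ci=eyes.camera_info("wrist")
fit(ci,(328,195),(328.1,314.7),HO)
o=monitor.get_obs()
print(tool(HO+np.array([0,0,.2])))
E
```

```text
s,v mm [-4.192   0.7438] tilt above deck deg -9.82839492196008 n mm 5.923441387613452 res [ 0.1686 -0.0005 -0.2146  0.0009]
[ 2.9688  0.2206 57.0122]
```

{"name": "step_arm", "arguments": {"commands": [[45,[-3,0,40],0],[45,[-3,0,75],0],[45,[-3,0,89],0],[45,[-3,0,89],0],[0,[-3,0,89],0],[0,[-3,0,89],0],[0,[-3,0,89],0],[0,[-3,0,89],0]], "squeeze": 40}}

```text
t: 11.98
tool_pos: [0.6406, -0.1569, 0.2643]
tool_rot: [3.08, -0.613, 0.004]
contact_force: [-0.9, -3.1, 3.9]
opening: 0.0211
grip_force: 44.7
```

{"name": "step_arm", "arguments": {"commands": [[0,[2,0,-1],0],[0,[4,0,-2],0],[0,[5,0,-2.5],0],[0,[5,0,-2.5],0]]}}

```text
t: 12.48
tool_pos: [0.6433, -0.1579, 0.2631]
tool_rot: [-3.08, 0.613, 0.012]
contact_force: [-7.6, -0.3, 1.2]
opening: 0.0207
grip_force: 44.5
```

```bash
python3 - <<'E'
from h import *
rel(HO)
E
```

```text
u,v,w mm [-2.2728  0.1105  3.9334] yaw -22.49959307103423 F [-7.5604 -0.3056  1.1585] tq [-0.1112  1.1984 -0.0445] grip 44.512799978256226 0.020747900803823816
```

{"name": "step_arm", "arguments": {"commands": [[0,[2,0,-1],0],[0,[4,0,-2],0],[0,[4,0,-2],0]]}}

```text
t: 12.85
tool_pos: [0.6468, -0.1592, 0.2646]
tool_rot: [-3.08, 0.612, 0.015]
contact_force: [-8.9, -0.1, 1.3]
opening: 0.0204
grip_force: 44.4
```

```bash
python3 - <<'E'
from h import *
rel(HO)
E
```

```text
u,v,w mm [1.3741 0.2502 5.4225] yaw -22.48528370330983 F [-8.8532 -0.0782  1.3389] tq [0.0472 1.5121 0.0472] grip 44.42142426967621 0.020444821069319923
```

{"name": "step_arm", "arguments": {"commands": [[45,[0,0,0],0],[45,[0,0,0],0],[45,[0,0,-5],0],[45,[0,0,-30],0],[30,[0,0,-70],0],[0,[0,0,-90],0],[0,[0,0,-90],0]]}}

```text
t: 13.72
tool_pos: [0.649, -0.16, 0.3599]
tool_rot: [3.081, -0.613, 0.008]
contact_force: [0.1, -0.2, -0.0]
opening: 0.0
grip_force: 0.0
```

```bash
python3 - <<'E'
from h import *
rel(HO)
ci,w=shot("wrist","w9.png")
bs=[b for b in blobs(w,"orange",100) if b[1]<9000]
for b in bs: print(b[0],b[1],b[2])
c=sorted([b[0] for b in bs if abs(b[0][0]-328)<40],key=lambda p:p[1])
fit(ci,c[0],c[1],HO)
E
```

```text
u,v,w mm [  3.78     0.3503 100.666 ] yaw -22.502872189709016 F [ 0.1402 -0.2192 -0.0453] tq [0.0054 0.0233 0.012 ] grip 0.0 3.1911523468183886e-05
[325.4 197.2] 591 [312 180  34  39]Traceback (most recent call last):
  File "<stdin>", line 7, in <module>
IndexError: list index out of range
```

{"name": "step_arm", "arguments": {"commands": [[50,[-25,0,0],0],[50,[-50,0,0],0],[50,[-50,0,0],0],[50,[-50,0,0],0]]}}

```text
t: 14.28
tool_pos: [0.6024, -0.1409, 0.356]
tool_rot: [-3.081, 0.613, 0.002]
contact_force: [-0.3, 0.1, 0.0]
opening: 0.0427
grip_force: 0.0
```

```bash
python3 - <<'E'
from h import *
rel(HO)
ci,w=shot("wrist","w10.png")
bs=[b for b in blobs(w,"orange",100) if b[1]<9000]
for b in bs: print(b[0],b[1],b[2])
c=sorted([b[0] for b in bs if abs(b[0][0]-328)<40],key=lambda p:p[1])
fit(ci,c[0],c[1],HO)
E
```

```text
u,v,w mm [-46.5821   0.188   96.8305] yaw -22.513531969011897 F [-0.3125  0.0524  0.031 ] tq [-0.0529 -0.0008 -0.022 ] grip 0.0 0.04273023197758938
[328.2 100.6] 1033 [311  84  36  33]
[327.5 246.2] 394 [314 232  29  26]
[327.7 260.2] 131 [314 254  28  11]
[538.4 358.3] 135 [525 350  32  24]
[382.5 398.3] 242 [367 391  28  14]
[479.3 447.9] 1400 [455 412  63  68]
s,v mm [1.9088 0.8063] tilt above deck deg -10.02984296003702 n mm 4.968315996134121 res [-0.1991  0.0008  0.2541 -0.0014]
```

{"name": "step_arm", "arguments": {"commands": [[0,[-6,0,20],0],[0,[-6,-0.5,50],0],[0,[-6,-0.5,75],0],[0,[-6,-0.5,86],0],[0,[-6,-0.5,86],0],[0,[-6,-0.5,90],0],[0,[-6,-0.5,92],0]]}}

```text
t: 15.2
tool_pos: [0.5976, -0.1383, 0.2668]
tool_rot: [3.081, -0.613, 0.005]
contact_force: [-0.0, -0.5, 4.9]
opening: -0.0003
grip_force: 1.9
```

{"name": "step_arm", "arguments": {"commands": [[0,[0,0,2],0],[0,[0,0,4],0],[0,[0,0,4],0]]}}

```text
t: 15.58
tool_pos: [0.5977, -0.1383, 0.2631]
tool_rot: [3.081, -0.613, 0.006]
contact_force: [-0.3, -0.9, 4.8]
opening: 0.0001
grip_force: 2.3
```

{"name": "step_arm", "arguments": {"commands": [[0,[0,0,2],0],[0,[0,0,4],0],[0,[0,0,4],0]]}}

```text
t: 15.95
tool_pos: [0.5977, -0.1383, 0.259]
tool_rot: [3.081, -0.613, 0.005]
contact_force: [0.5, -0.5, 5.3]
opening: -0.0004
grip_force: 2.3
```

```bash
python3 - <<'E'
from h import *
rel(HO)
E
```

```text
u,v,w mm [-52.0037   0.775   -0.1954] yaw -22.509314590829224 F [ 0.5408 -0.5278  5.2826] tq [-0.0389 -0.0889 -0.0119] grip 2.3070675507187843 -0.0003811363552173098
```

{"name": "step_arm", "arguments": {"commands": [[0,[0,0,2],0],[0,[0,0,4],0],[0,[0,0,4],0]]}}

```text
t: 16.32
tool_pos: [0.5964, -0.1378, 0.2522]
tool_rot: [-3.081, 0.613, 0.003]
contact_force: [-0.4, 0.7, -0.4]
opening: 0.0001
grip_force: 0.0
```

{"name": "step_arm", "arguments": {"commands": [[0,[0,0,2],0],[0,[0,0,4],0],[0,[0,0,4],0]]}}

```text
t: 16.7
tool_pos: [0.5969, -0.138, 0.2492]
tool_rot: [-3.081, 0.613, 0.001]
contact_force: [-2.0, 0.1, 1.5]
opening: -0.0
grip_force: 1.3
```

{"name": "step_arm", "arguments": {"commands": [[0,[0,0,2],0],[0,[0,0,4],0],[0,[0,0,4],0]]}}

```text
t: 17.08
tool_pos: [0.5975, -0.1383, 0.2465]
tool_rot: [3.081, -0.613, 0.004]
contact_force: [-0.8, -0.1, 6.5]
opening: -0.0001
grip_force: 2.9
```

{"name": "step_arm", "arguments": {"commands": [[0,[0,0,2],0],[0,[0,0,4],0],[0,[0,0,4],0]]}}

```text
t: 17.45
tool_pos: [0.5982, -0.1386, 0.244]
tool_rot: [3.08, -0.613, 0.009]
contact_force: [-0.2, -0.5, 10.0]
opening: 0.0
grip_force: 4.4
```

{"name": "step_arm", "arguments": {"commands": [[0,[0,0,-10],0],[0,[0,0,-40],0],[50,[0,0,-80],0],[50,[0,0,-115],0],[50,[0,0,-115],0],[50,[0,0,-115],0]]}}

```text
t: 18.2
tool_pos: [0.5966, -0.1379, 0.3548]
tool_rot: [-3.081, 0.613, 0.003]
contact_force: [0.9, -0.9, -0.6]
opening: 0.0424
grip_force: 0.0
```

```bash
python3 - <<'E'
from h import *
rel(HO)
ci,w=shot("wrist","w11.png")
bs=[b for b in blobs(w,"orange",100) if b[1]<9000]
for b in bs: print(b[0],b[1],b[2])
c=sorted([b[0] for b in bs if abs(b[0][0]-328)<40],key=lambda p:p[1])
fit(ci,c[0],c[1],HO)
cv2.imwrite("pics/m11.png",cv2.resize(w[20:320,160:560,::-1],(800,600),interpolation=cv2.INTER_CUBIC))
E
```

```text
u,v,w mm [-53.1712   0.7256  95.5831] yaw -22.50938747256602 F [ 0.8752 -0.9244 -0.5639] tq [-0.0449  0.0092 -0.0038] grip 0.0 0.04240745835959413
[329.3  97.8] 1026 [311  79  38  37]
[329.1 229.5] 402 [315 218  28  24]
[552.1 363.9] 311 [526 344  59  49]
[382.2 396.4] 350 [368 386  27  19]
[518.5 409.1] 204 [510 397  18  26]
[479.7 448.1] 1412 [455 412  65  68]
s,v mm [-2.6368  0.5578] tilt above deck deg 0.04976369074839075 n mm -0.02834633914977347 res [ 0.2162 -0.0009 -0.2908  0.0021]
```

{"name": "step_arm", "arguments": {"commands": [[60,[0,0,-45],0],[60,[-45,-38,-45],0],[60,[-90,-76,-45],-5],[60,[-135,-115,-45],-10],[60,[-180,-152,-45],-15.2],[60,[-199,-169,-20],-15.2],[60,[-199,-169,20],-15.2],[60,[-199,-169,60],-15.2],[60,[-199,-169,60],-15.2],[60,[-199,-169,60],-15.2]]}}

```text
t: 19.5
tool_pos: [0.478, 0.0942, 0.2967]
tool_rot: [-3.135, 0.201, -0.0]
contact_force: [-0.1, -1.3, 0.1]
opening: 0.0513
grip_force: 0.0
```

```bash
python3 - <<'E'
from h import *
ci,w=shot("wrist","w12.png")
for b in blobs(w,"blue",60): print(b[0],b[1],b[2],plane(ci,[b[0]],.031)[0])
o=monitor.get_obs(); print(o["tool_pos"],o["tool_rot"])
E
```

```text
[331.2 178.7] 583 [318 167  26  25] [0.5218 0.087  0.031 ]
[330.6 311. ] 163 [319 304  23  12] [0.4311 0.0988 0.031 ]
[330.1 318.9] 73 [318 315  24   7] [0.4251 0.0999 0.031 ]
[330.1 324.2] 65 [318 320  24   7] [0.421  0.1005 0.031 ]
[329.2 330.6] 121 [317 326  25   9] [0.4161 0.1017 0.031 ]
[0.4784 0.0942 0.2977] [-3.135   0.2005 -0.0034]
```

{"name": "step_arm", "arguments": {"commands": [[60,[-2,1,40],0],[60,[-2,1,75],0],[60,[-2,1,95],0],[60,[-2,1,102],0],[60,[-2,1,102],0],[0,[-2,1,102],0],[0,[-2,1,102],0],[0,[-2,1,102],0],[0,[-2,1,102],0],[0,[-2,1,80],0],[0,[-2,1,40],0],[0,[-2,1,-20],0]], "squeeze": 20}}

```text
t: 21.05
tool_pos: [0.4744, 0.0935, 0.3148]
tool_rot: [3.135, -0.2, -0.009]
contact_force: [2.1, -0.3, -0.6]
opening: 0.0218
grip_force: 20.0
```

{"name": "step_arm", "arguments": {"commands": [[0,[0,0,-50],0],[0,[0,0,-80],0],[0,[0,0,-80],0]]}}

```text
t: 21.42
tool_pos: [0.4761, 0.0936, 0.3989]
tool_rot: [-3.135, 0.2, -0.009]
contact_force: [0.3, 0.2, -0.6]
opening: 0.0213
grip_force: 20.1
```

```bash
python3 - <<'E'
from h import *
ci,w=shot("wrist","w13.png")
o=monitor.get_obs(); print(o["tool_pos"],o["tool_rot"],o["opening"])
for b in blobs(w,"blue",60): print(b[0],b[1],b[2],plane(ci,[b[0]],o["tool_pos"][2]-.1647)[0]-o["tool_pos"])
u=-4; P=HB+EX*u*1e-3+[0,0,.045+.1647]; print("HB",HB,"target",P,tool(P))
E
```

```text
[0.4756 0.0936 0.3962] [-3.1351  0.2001 -0.0016] 0.021449573729716603
[327.7 204.1] 2197 [301 182  54  46] [ 0.0459 -0.0047 -0.1647]
HB [ 0.6217 -0.2162  0.0945] target [ 0.618  -0.2146  0.3042] [180.3271 287.6291  92.1726]
```

{"name": "step_arm", "arguments": {"commands": [[0,[30,45,0],5],[0,[60,90,0],10],[0,[85,135,0],15.2],[0,[115,180,0],15.2],[0,[145,230,0],15.2],[0,[170,270,0],15.2],[0,[180,288,15],15.2],[0,[180,288,50],15.2],[0,[180,288,80],15.2],[0,[180,288,92],15.2],[0,[180,288,92],15.2],[0,[180,288,92],15.2]]}}

```text
t: 22.98
tool_pos: [0.6179, -0.2151, 0.3054]
tool_rot: [3.081, -0.613, 0.003]
contact_force: [-1.1, -0.3, -0.6]
opening: 0.0215
grip_force: 20.1
```

```bash
python3 - <<'E'
from h import *
rel(HB)
E
```

```text
u,v,w mm [-3.8825 -0.3971 46.1872] yaw -22.498105917126384 F [-1.0732 -0.2518 -0.6007] tq [-0.0224 -0.0123  0.0238] grip 20.119109451770782 0.02154593236839626
```

{"name": "step_arm", "arguments": {"commands": [[0,[0,-0.5,6],0],[0,[0,-0.5,12],0],[0,[0,-0.5,17],0],[0,[0,-0.5,21],0],[0,[0,-0.5,21],0]]}}

```text
t: 23.6
tool_pos: [0.6178, -0.2147, 0.2835]
tool_rot: [3.081, -0.613, 0.0]
contact_force: [-2.2, -1.0, 1.5]
opening: 0.0216
grip_force: 20.5
```

{"name": "step_arm", "arguments": {"commands": [[0,[0,0,2],0],[0,[0,0,4],0],[0,[0,0,4],0]]}}

```text
t: 23.98
tool_pos: [0.6181, -0.2148, 0.2802]
tool_rot: [3.081, -0.613, 0.003]
contact_force: [0.1, -0.7, 5.6]
opening: 0.0216
grip_force: 20.9
```

{"name": "step_arm", "arguments": {"commands": [[0,[0,0,2],0],[0,[0,0,4],0],[0,[0,0,4],0]]}}

```text
t: 24.35
tool_pos: [0.6178, -0.2146, 0.2756]
tool_rot: [3.081, -0.613, 0.0]
contact_force: [-0.8, -0.6, 4.7]
opening: 0.0218
grip_force: 20.9
```

{"name": "step_arm", "arguments": {"commands": [[0,[0,0,2],0],[0,[0,0,4],0],[0,[0,0,4],0]]}}

```text
t: 24.72
tool_pos: [0.6177, -0.2146, 0.2711]
tool_rot: [3.081, -0.613, -0.0]
contact_force: [-2.8, -0.4, 4.2]
opening: 0.0214
grip_force: 20.9
```

{"name": "step_arm", "arguments": {"commands": [[0,[0,0,2],0],[0,[0,0,4],0],[0,[0,0,4],0]]}}

```text
t: 25.1
tool_pos: [0.6179, -0.2147, 0.2677]
tool_rot: [3.081, -0.613, 0.001]
contact_force: [-2.0, 0.0, 6.3]
opening: 0.0213
grip_force: 21.3
```

```bash
python3 - <<'E'
from h import *
rel(HB)
ci,w=shot("wrist","w14.png")
for b in blobs(w,"blue",100): print(b[0],b[1],b[2])
E
```

```text
u,v,w mm [-4.0545 -0.0437  8.5011] yaw -22.51084078012475 F [-2.0127  0.0027  6.2895] tq [-0.1801  0.0854 -0.0486] grip 21.299658715724945 0.021319978946563404
[13.9 57.7] 2670 [  0   0  38 110]
[99.  81.1] 147 [91 71 15 26]
[327.9 205.6] 2346 [300 182  56  48]
```

{"name": "step_arm", "arguments": {"commands": [[0,[0,0,2],0],[0,[0,0,3],0],[0,[0,0,3],0],[0,[0,0,-2],0],[45,[0,0,-2],0],[45,[0,0,-2],0],[45,[0,0,-2],0],[45,[0,0,-15],0],[45,[0,0,-50],0],[45,[-20,0,-85],0],[45,[-45,0,-87],0],[50,[-45,0,-87],0]]}}

```text
t: 26.65
tool_pos: [0.5757, -0.1969, 0.356]
tool_rot: [3.081, -0.613, 0.004]
contact_force: [-0.6, -0.9, -0.6]
opening: 0.0423
grip_force: 0.0
```

{"name": "step_arm", "arguments": {"commands": [[50,[0,0,0],0]]}}

```text
t: 26.78
tool_pos: [0.5764, -0.1974, 0.3543]
tool_rot: [3.081, -0.613, 0.001]
contact_force: [0.0, -0.2, -0.1]
opening: 0.0428
grip_force: 0.0
```

```bash
cat >> h.py <<'E'
def check(H,col,f,dx=0):
    rel(H); ci,w=shot("wrist",f)
    bs=[b for b in blobs(w,col,50) if abs(b[0][0]-328-dx)<25 and b[0][1]<320]
    for b in bs: print(b[0],b[1],b[2])
    n=min(bs,key=lambda b:b[0][1]); t=[b for b in bs if b[0][1]>n[0][1]+60]
    y0=min(b[2][1] for b in t); y1=max(b[2][1]+b[2][3] for b in t)
    fit(ci,n[0],(np.mean([b[0][0] for b in t]),(y0+y1)/2),H)
E
python3 - <<'E'
from h import *
check(HB,"blue","w15.png")
E
```

```text
u,v,w mm [-48.99     0.0291  95.0991] yaw -22.506912727288476 F [ 0.0304 -0.2022 -0.1273] tq [-0.0523 -0.0123  0.0029] grip 0.0 0.04284425415378757
[328.5 102.1] 1051 [311  86  36  33]
[328.5 244.1] 288 [314 234  28  19]
[329.8 254.8] 69 [317 250  25   8]
[327.8 260.3] 98 [315 256  26   8]
s,v mm [-1.0455  0.2374] tilt above deck deg -11.018447721095212 n mm 6.04500136967822 res [ 0.2655 -0.0016 -0.3369  0.0027]
```

{"name": "step_arm", "arguments": {"commands": [[0,[-4,0,20],0],[0,[-4,0,50],0],[0,[-4,0,75],0],[0,[-4,0,84],0],[0,[-4,0,88],0],[0,[-4,0,92],0],[0,[-4,0,94],0],[0,[-4,0,96],0],[0,[-4,0,96],0]]}}

```text
t: 27.95
tool_pos: [0.573, -0.196, 0.2594]
tool_rot: [3.081, -0.613, 0.004]
contact_force: [0.3, 0.8, 5.1]
opening: 0.0003
grip_force: 2.6
```

{"name": "step_arm", "arguments": {"commands": [[0,[0,0,2],0],[0,[0,0,4],0],[0,[0,0,4],0]]}}

```text
t: 28.32
tool_pos: [0.5727, -0.1959, 0.2544]
tool_rot: [3.081, -0.613, 0.002]
contact_force: [0.3, -0.5, 0.1]
opening: -0.0002
grip_force: 0.0
```

{"name": "step_arm", "arguments": {"commands": [[0,[0,0,2],0],[0,[0,0,4],0],[0,[0,0,4],0]]}}

```text
t: 28.7
tool_pos: [0.5723, -0.1957, 0.2496]
tool_rot: [-3.081, 0.613, 0.001]
contact_force: [-0.8, -0.9, 0.4]
opening: 0.0
grip_force: 0.1
```

{"name": "step_arm", "arguments": {"commands": [[0,[0,0,2],0],[0,[0,0,4],0],[0,[0,0,4],0]]}}

```text
t: 29.08
tool_pos: [0.5729, -0.196, 0.2471]
tool_rot: [3.081, -0.613, 0.003]
contact_force: [-0.1, -0.4, 4.9]
opening: -0.0001
grip_force: 2.1
```

{"name": "step_arm", "arguments": {"commands": [[0,[0,0,2],0],[0,[0,0,4],0],[0,[0,0,4],0]]}}

```text
t: 29.45
tool_pos: [0.5735, -0.1962, 0.2444]
tool_rot: [3.08, -0.613, 0.007]
contact_force: [0.6, 0.4, 8.3]
opening: -0.0001
grip_force: 3.6
```

{"name": "step_arm", "arguments": {"commands": [[0,[0,0,-10],0],[0,[0,0,-40],0],[50,[0,-15,-80],0],[50,[0,-30,-115],0],[50,[0,-31,-115],0],[50,[0,-31,-115],0]]}}

```text
t: 30.2
tool_pos: [0.5839, -0.167, 0.3559]
tool_rot: [-3.081, 0.613, 0.003]
contact_force: [-0.1, -0.7, 0.1]
opening: 0.0425
grip_force: 0.0
```

```bash
python3 - <<'E'
from h import *
rel(HB)
ci,w=shot("wrist","w16.png"); s=shot("scene","s16.png")[1]
for col,H,lo,hi in(("blue",HB,330,420),("orange",HO,240,330)):
    bs=[b for b in blobs(w,col,50) if lo<b[0][0]<hi and 50<b[0][1]<330]
    for b in bs: print(b[0],b[1],b[2])
    n=min(bs,key=lambda b:b[0][1]); t=[b for b in bs if b[0][1]>n[0][1]+60 and abs(b[0][0]-n[0][0])<25]
    y0=min(b[2][1] for b in t); y1=max(b[2][1]+b[2][3] for b in t)
    fit(ci,n[0],(np.mean([b[0][0] for b in t]),(y0+y1)/2),H)
f=lambda im,x,y,w,h:cv2.resize(im[y:y+h,x:x+w,::-1],(400,300),interpolation=cv2.INTER_CUBIC)
cv2.imwrite("pics/m16.png",np.hstack([f(s,265,170,80,60),f(w,200,40,280,210)]))
E
```

```text
u,v,w mm [-53.6988  31.0066  96.7357] yaw -22.497255323288893 F [-0.1212 -0.7499  0.0745] tq [0.0175 0.0236 0.0198] grip 0.0 0.04245730211997474
[385.2  98.5] 978 [367  80  38  35]
[356.9 151.7] 106 [354 140   7  24]
[372.4 223.5] 149 [358 217  27  12]
[370.  238.6] 61 [358 234  24   8]
s,v mm [-3.4568  1.2588] tilt above deck deg -0.26561797378669755 n mm 0.15510398891219576 res [ 0.4065 -0.033  -0.5436  0.0767]
[271.   96.6] 1026 [251  77  39  37]
[298.4 151.4] 103 [296 139   6  25]
[285.  228.4] 412 [271 217  28  24]
s,v mm [-2.5263 -0.4483] tilt above deck deg -0.554449926760968 n mm 0.3147663287817769 res [-0.042  -0.0033  0.0561  0.0076]
```

View pics/m16.png

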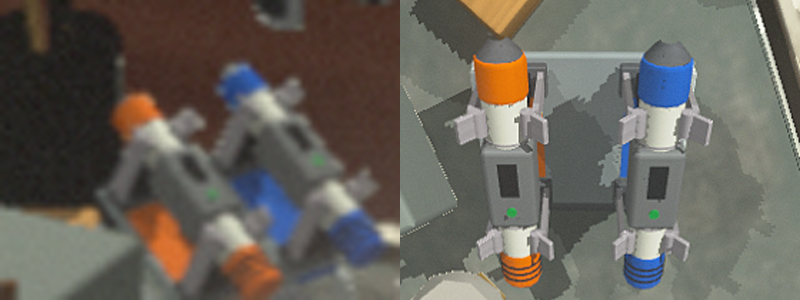

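```bash
python3 -c "
from station import finish_job; print(finish_job())"
```

```text
the job is handed in; nothing more can be done
None
```

I handed the job in at about 30 s: both pens look snapped into both clips of their own colour stations, noses up the slope, within about 4 mm of home along the slope and about 1.3 mm across, and within 1 degree of parallel. Seated height at the nose ends I judged only from the final picture and from feeling the clips snap. The hand-in call gave no verdict.

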